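Shut and tag out the gas cock

ROBOT

A 6-joint arm with a two-finger parallel gripper is mounted at the origin on a cart in front of the work surface, level with it; the furniture and walls round the work are solid. World frame = base frame: x ahead of the robot, y to its left, z up, the work surface at z = 0. Lengths are in m, angles in rad, forces in N, time in s.
With the tool pointing down it reaches from about 0.225 to 0.875 m from the base axis. Payload 3.4 kg.
Tool frame: the origin (TCP) lies between the finger pads; the fingertips stand 22 mm ahead of it and the grasp point (between the pads) lies 3 mm ahead of it (manip.finger_overhang is the distance from the TCP to the fingertips, in m); z points along the fingers, y is the line along which they close (so a half turn about z gives the same grasp; the last joint's range is limited). The gripper opens to 85 mm and grips with 20 to 120 N. Pads are 22 mm wide; open, the fingers measure 114 mm over their backs; the gripper's body (76 mm by 85 mm) begins 54 mm behind the grasp point. The pads swing forward as they close: fully open they stand 13 mm farther back than shut.
Start: joints at [-1.248, 0.276, 1.505, -0, 1.361, -0.121], TCP at [0.247, -0.519, 0.253] pointing down, gripper open.
Joint ranges: [-2.89, 2.89], [-0.75, 2.08], [0.22, 2.7], [-1.18, 4.32], [0.11, 2.71], [-2.7, 2.7]. Speed limits (rad/s): [2.57, 2.57, 3.14, 3.14, 3.14, 3.14].

INTERFACE

Orientations are given as a unit quaternion [w, x, y, z].
In Python, from rig import get_state, eyes, order, manip gives the robot as it stands.
- The arm moves only by the tool drive_tool, never from a script. Its argument "rows" is a list of rows, each a list of 4 numbers: the shift along the tool's x, y, z in units of 25 mm (1.0 is 25 mm), then the turn about the tool's z in units of 6 degrees (1.0 is 6 degrees). A call has exactly 8 rows; each row is the pose to reach, as a shift and turn from the pose commanded when the call began, along the tool's axes at that moment; what a row does not reach only later rows make up. A row lasts 1/12 s, in which the tool goes at most 41.7 mm and 7.16 degrees, less where a joint would pass 70% of its speed; a pose out of reach is approached as far as the arm can. A call with a gripper value outside its range is refused whole. "grip" is the finger opening in mm, from 0 to 85.4, set as the call begins (left out, the last holds). The fingers move at their own pace and stop on an object; "newtons" is the grip in N (left out, the last holds). Time passes only in rows, so rows that repeat a pose let the fingers close, or fill a call up. It gives the time, the measured TCP pose, the force, the opening and the grip force at its end, in the units of the state.
- get_state(): the state, without advancing time (a new reading comes with each control period).
- eyes.get_image(name): name is "side" or "top" or "wrist"; returns (picture, depth): 400x640x3 uint8, red, green, blue; 400x640 float32, m along the optical axis (not along the pixel's ray), 0 where there is no reading.
- eyes.camera_info(name): a dict with "fx", "fy", "cx", "cy" (pixels), "R" (3x3) and "t" (3): a world point X has camera coordinates R X + t. Camera axes: x right, y down, z forward; pixel columns grow to the right and rows downward; lengths in m; the calibration is good to about 2 mm. A picture is of the moment at which its call begins: read the wrist's pose just before it. camera_info takes no time and is no camera call; for the wrist camera it gives the pose at the moment of the call.
- order.sign_off(): hands the job in; it is judged then, once.
The state is a dict: "clock": time; "qpos": joint angles; "qd": joint speeds; "effort": joint torques, N m; "position": TCP position; "ee_rot": TCP orientation; "contact_force": force on the tool from outside, world axes, zero at the start; "moment": the same for the moment, N m; "width": finger opening in m; "gripper_force": force on a finger pad.
Only numpy, scipy, OpenCV 4.12 (cv2) and the standard library are available. Lean on these libraries where they do the work, as an engineer would, in place of code of your own. Each camera call takes 0.05 s, during which the arm holds its last target. There are 200 camera calls.

TASK

The sample roaster's burner is about to be serviced, so isolate its gas: turn the yellow lever a quarter turn anticlockwise until it is fully shut and its lock eye lies against the fixed red eye. Then take the snap hook with the red grip, push its sprung gate open against the outer edge of the two eyes until it snaps shut behind them, and leave the hook hanging through both eyes. Leave the loose wrench and screwdriver where they lie.

Things in the scene. Friction and masses are not known exactly. Their poses are not given: they have to be found in the camera images.
- gas_cock: Fixed gas cock on a grey 320 x 90 x 10 mm plate: yellow pipe along its x axis, brass valve, grey governor at the -x end (toward the robot); all but lever and eyes is below 107 mm. Origin on the bench top under the lever's upright axis; z up. On its -y side stands the fixed red lock eye, an upright 4 mm frame (x = 0.5 to 4.5 mm) in its y-z plane; see eye_centre and eye_bar.
- eye_centre (a point): Middle of the lock eyes' openings, 69 mm from the lever's axis (gas_cock y = -69 mm), 150 mm up; axes as gas_cock. Opening 36 mm along y, 28 mm high, between 6 mm wide bars: frame outside 48 x 40 mm. When the lever is shut, its own like yellow eye lies against the fixed one at x = -4 to 0 mm, openings in line.
- eye_bar (a point): Middle of the upright outer bars of the eyes (gas_cock x = 0, y = -90 mm, z = 150 mm), the edge farthest from the lever's axis; axes as gas_cock. With the lever shut the two bars make one upright bar, 8.5 mm thick along x, 6 mm along y, open to 14 mm above and below this point. The hook must enclose it, its gate pushed on from the -x side with the nose toward +y.
- gas_lever (a joint): Angle of the lever about the upright axis through gas_cock's origin: 0 = open, handle along gas_cock's +x (along the pipe); 1.571 = fully shut against its stop, handle along its +y. Shuts anticlockwise seen from above; stays where it is left; takes 2 to 3 N at the handle. Starts between 0 and 0.35.
- lever_grip (a point): Middle of the yellow handle sleeve (100 mm long, 24 mm wide, 15 mm thick), 125 mm from the lever's axis and 115 mm above the bench; the sleeve spans 67 to 167 mm from the axis. The lever's yellow lock eye is on its short tail beyond the axis.
- snap_hook: Loose steel snap hook with red plastic grip (white panel), 123 mm long, about 170 g, lying flat. Origin: underside, below the middle of the grip; x toward the rounded nose end, z up, brass gate on the -y side. Grip 62 (x) x 34 (y) x 16 mm (z), flat sides. Hook of 9 mm round bar, centre plane 4.5 mm above the underside: spine along y = 16.5 mm, nose tip at x = 71, y = -16, outer end at x = 92.
- gate_entry (a point): Point on the hook's gate line at x = 63, y = -16, z = 4.5 mm of snap_hook (axes as snap_hook): the bar to be enclosed must come in here (5 mm either way along x is room), moving along +y, until it is about 4 mm from the spine's inner face (y = 12 mm).
- hook_pocket (a point): Middle of the pocket at the nose end of the hook (x = 76, y = 2, z = 4.5 mm of snap_hook), 14 mm long in x (69 to 83). Once the bar is deep in the hook, drawing the hook about 13 mm tail-first (along its -x) brings the bar in here, clear of the gate's tip, and the gate springs shut.
- hook_gate (a joint): Sprung brass gate of the hook, 7 mm thick, 28 mm long, hinged at x = 41, y = -16 mm of snap_hook, its tip toward the nose: 0 = shut (it springs back by itself), up to 1.1 rad when pushed inward (toward +y). Takes about 2 N at the tip to start and 5 N when wide open.
- hook_bowl (a point): Middle of the bowl bar at the nose end of the hook (x = 87.5, y = 0, z = 4.5 mm of snap_hook).
- wrench: Loose bright wrench, 172 mm long; leave alone.
- screwdriver: Loose screwdriver with orange handle, 195 mm long; leave alone.

How it is judged:
On the way, in this order (a step that is already met when the one before it is completed fails the run):
1. the lever is turned fully shut (within 4 degrees) before the hook is brought to the eyes (value of joint gas_lever above 1.5 rad and distance between hook_bowl and eye_centre above 0.08 m), for 0.2 s.
2. the hook's gate is pushed open at the eyes (value of joint hook_gate above 0.3 rad and contact force between snap_hook and gas_cock above 0.5 N and distance between hook_bowl and eye_centre below 0.05 m), for 0.03 s.
At the end, for the whole second after the job is handed in: The lever is fully shut (over 1.5 rad), and the snap hook hangs at rest through both lock eyes: its bowl bar lies in the eye openings (within 14 mm of the eyes' plane), its grip outside them (within 30 mm of that plane), its gate shut (under 0.08 rad), the hook let go (value of joint gas_lever above 1.5 rad and value of joint hook_gate below 0.08 rad and x of hook_bowl in the frame of eye_centre between -0.014 and 0.014 m and y of hook_bowl in the frame of eye_centre between -0.02 and 0.02 m and z of hook_bowl in the frame of eye_centre between -0.016 and 0.016 m and x of snap_hook in the frame of eye_centre between -0.03 and 0.03 m and linear speed of snap_hook below 0.05 m/s); the robot touches nothing.
It fails at once if the wrench or the screwdriver is moved more than 30 mm (distance of any of wrench, screwdriver from where it was at the start of the episode above 0.03 m).
It also fails if it takes over 58 s, if anything falls off the work surface, if the arm or the gripper's body presses on something with over 40 N, if the wrist force passes 120 N, or if a joint passes its speed limit or range.

## Working session

There is one attempt and no reset: what is moved stays moved. The work goes in short steps, Python scripts to look and compute and a tool call to move; the robot and the scene stay as the last step left them, time stands still between calls to the robot, and variables do not carry over. Pictures are saved under pics/ and viewed, at most 13 in all, crops included, and the job is handed in when it is done.

Besides the shell and the picture viewer there is one more tool, called after "Request:" by a JSON object that holds its "name" and its "arguments", one argument or row to a line. drive_tool: Moves the arm, as the interface text tells. Its arguments: {"type":"object","properties":{"rows":{"type":"array","items":{"type":"array","items":{"type":"number"}}},"grip":{"type":"number"},"newtons":{"type":"number"}},"required":["rows"]}

```bash
mkdir -p pics
python3 - <<'E'
from rig import get_state, eyes, order, manip
import cv2,numpy as np
s=get_state();print(s)
print(manip, [a for a in dir(manip) if a[0]!='_'])
for n in("top","side"):
    im,d=eyes.get_image(n);cv2.imwrite(f"pics/{n}0.png",im[:,:,::-1]);np.save(f"{n}0.npy",d);c=eyes.camera_info(n);print(n,c)
E
```

```text
{'clock': 0.0, 'qpos': array([-1.24796968e+00,  2.76540424e-01,  1.50613253e+00,  7.16858268e-06,
        1.36068152e+00, -1.21003431e-01]), 'qd': array([-0.00025443,  0.00013192,  0.00012147,  0.00209925, -0.00124338,
        0.00035879]), 'effort': array([-8.07765973e-04, -4.16775441e+01, -2.45802069e+01, -4.66628244e-04,
        1.09505907e-02, -2.53432842e-05]), 'position': array([ 0.24674549, -0.51882624,  0.25247103]), 'ee_rot': array([-8.76781688e-04,  9.75477528e-01,  2.20097287e-01, -8.52562823e-05]), 'contact_force': array([-0.08653149,  0.04442487, -0.14644327]), 'moment': array([-0.03191217,  0.00708797, -0.00233218]), 'gripper_force': 0.0, 'width': 0.0854014699260582}
<Robot object at 0x7f3184de3b60> ['MotionError', 'finger_overhang']
top {'fx': 372.43222504209314, 'fy': 372.43222504209314, 'cx': 313.0357868429867, 'cy': 200.94465131204572, 'R': array([[-0.01802605, -0.99955075, -0.02394472],
       [-0.98956608,  0.0212597 , -0.14250264],
       [ 0.14294768,  0.02112613, -0.98950475]]), 't': array([-0.08995893,  0.5781824 ,  0.96796024])}
side {'fx': 399.1985540387577, 'fy': 399.1985540387577, 'cx': 315.48043824001684, 'cy': 198.30097947027346, 'R': array([[ 0.98684212, -0.16149417,  0.00789094],
       [-0.0721522 , -0.48352521, -0.87235167],
       [ 0.14469518,  0.86030402, -0.4888152 ]]), 't': array([-0.59442763,  0.07866873,  0.92758719])}
```

View pics/top0.png

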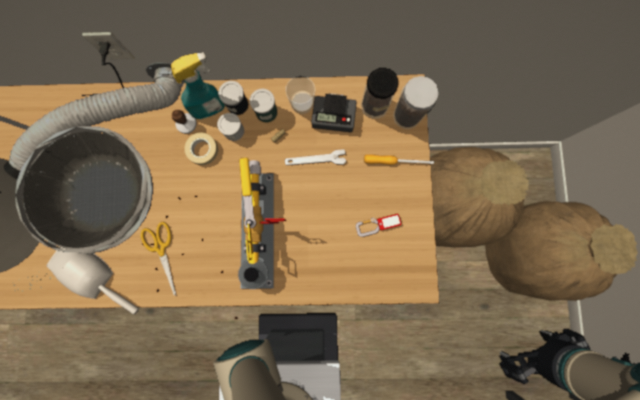

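View pics/side0.png

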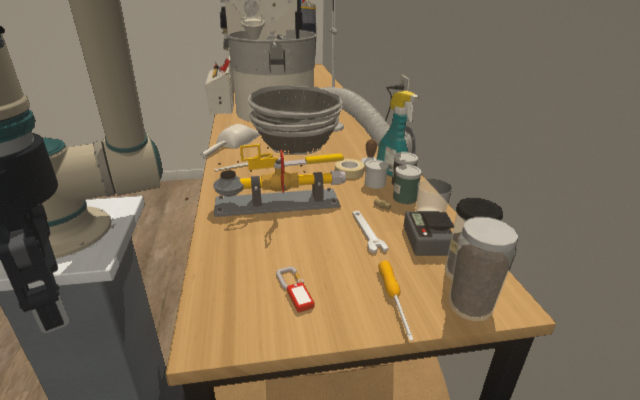

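Top: cock plate around (257,230), lever up along pipe to (246,165), red eye (274,220), hook (380,225) with nose left at (362,229), wrench (315,158), screwdriver (395,160). Side view agrees. Now enlarged crops.

Run:
```python
import cv2,numpy as np
a=cv2.imread("pics/top0.png")
c1=cv2.resize(a[150:295,225:295],None,fx=4,fy=4,interpolation=cv2.INTER_CUBIC)
c2=cv2.resize(a[205:245,345:410],None,fx=8,fy=8,interpolation=cv2.INTER_CUBIC)
o=np.zeros((600,800,3),np.uint8);o[:580,:280]=c1;o[:320,280:800]=c2
b=cv2.imread("pics/side0.png")
c3=cv2.resize(b[260:315,270:320],None,fx=5,fy=5,interpolation=cv2.INTER_CUBIC)
o[322:597,285:535]=c3
cv2.imwrite("pics/crop.png",o)
```

```text
(no output)
```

View pics/crop.png

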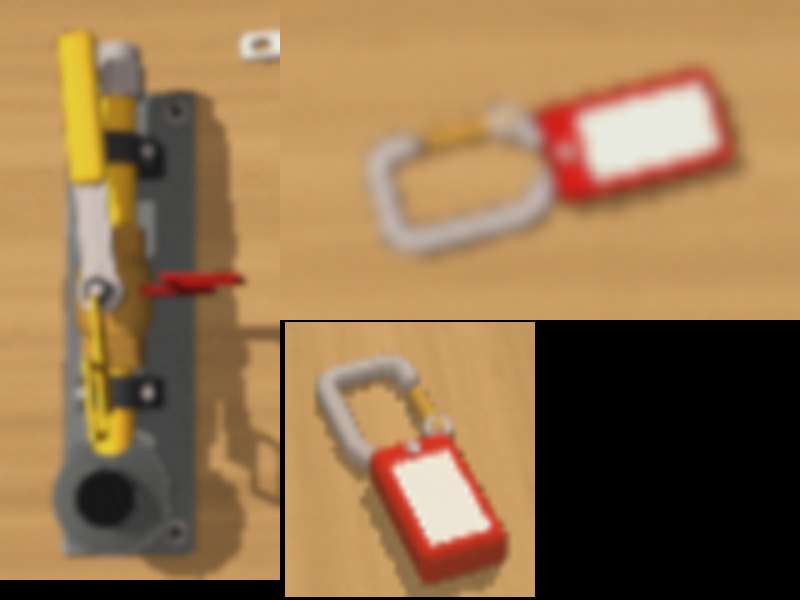

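The crop shows the plate's long edges nearly along image vertical, the lever hub at about (250,222), red eye from (261,222) to (285,220), and the hook's grip at the right with gate on the upper (+x) side and nose left.

```bash
cat > h.py <<'E'
import cv2,numpy as np
from rig import eyes
def cloud(name,im,d,c=None):
    c=c or eyes.camera_info(name)
    v,u=np.mgrid[:400,:640]
    P=np.stack([(u-c['cx'])/c['fx']*d,(v-c['cy'])/c['fy']*d,d],-1)-c['t']
    return P@c['R']
def unproj(name,u,v,z,c=None):
    c=c or eyes.camera_info(name)
    r=c['R'].T@np.array([(u-c['cx'])/c['fx'],(v-c['cy'])/c['fy'],1]);o=-c['R'].T@c['t']
    return o+r*(z-o[2])/r[2]
def rect(P): 
    r=cv2.minAreaRect((P[:,:2]*1000).astype(np.float32)); return r
E
python3 - <<'E'
from h import *
for n in("top","side"):
    im=cv2.imread(f"pics/{n}0.png");d=np.load(f"{n}0.npy");P=cloud(n,im,d)
    hsv=cv2.cvtColor(im,cv2.COLOR_BGR2HSV);H,S,V=[hsv[...,i].astype(int) for i in range(3)]
    red=((H<6)|(H>174))&(S>150)&(V>70)
    reg=np.zeros((400,640),bool)
    if n=="top": reg[205:245,345:410]=1
    else: reg[260:315,270:320]=1
    q=P[reg&red];print(n,"table z",np.median(P[reg][:,2]))
    print("hook red",len(q),rect(q),"z",np.percentile(q[:,2],[5,50,95]))
    st=reg&(P[...,2]>.005+np.median(P[reg][:,2]));print("hook raised",rect(P[st]),st.sum())
    reg[:]=0
    if n=="top": reg[150:300,230:300]=1
    else: reg[140:215,210:350]=1
    q=P[reg&red&(P[...,2]>.08)];print("eye",len(q),np.percentile(q,[2,50,98],axis=0).round(3).tolist())
    if len(q)>10: print(cv2.fitLine((q[:,:2]*1000).astype(np.float32),cv2.DIST_HUBER,0,.01,.01).ravel())
    yel=(H>20)&(H<32)&(S>150)&(V>110)
    q=P[reg&yel&(P[...,2]>.108)&(P[...,2]<.13)];print("handle",len(q),rect(q),np.median(q[:,2]))
    q=P[reg&yel&(P[...,2]>.14)];print("yel eye",len(q),np.percentile(q,[2,50,98],axis=0).round(3).tolist())
    grey=reg&(S<90)&(V<130)&(abs(P[...,2]-.01)<.006);print("plate",grey.sum(),rect(P[grey]))
for uv in[(273.75,173.25),(273,288),(241.2,288.2)]:print(unproj("top",*uv,.01).round(3))
E
```

```text
top table z 0.00167461120732329
hook red 69 ((518.1536254882812, -307.055908203125), (31.481712341308594, 57.32263946533203), 12.338409423828125) z [0.01051788 0.01600009 0.02041131]
hook raised ((498.9845275878906, -224.958984375), (56.53397750854492, 237.7525634765625), 19.777786254882812) 440
eye 82 [[0.516, -0.031, 0.089], [0.517, -0.003, 0.136], [0.52, 0.027, 0.172]]
[ 1.4756476e-03  9.9999893e-01  5.1718982e+02 -2.4790270e+00]
handle 345 ((560.4262084960938, 59.452537536621094), (239.17666625976562, 24.28423500061035), 6.076025009155273) 0.12283277675631131
yel eye 51 [[0.425, -0.123, 0.145], [0.446, 0.05, 0.17], [0.469, 0.054, 1.038]]
plate 1249 ((504.7410583496094, 54.237060546875), (87.91877746582031, 317.8103332519531), 89.52195739746094)
side table z 0.0007938489153192061
hook red 201 ((502.8987731933594, -566.8019409179688), (583.46337890625, 45.5257682800293), 85.6482162475586) z [0.00946458 0.01537887 0.01739665]
hook raised ((503.4872741699219, -537.1505126953125), (640.9281005859375, 63.52521514892578), 87.55187225341797) 713
eye 56 [[0.519, -0.036, 0.087], [0.52, -0.008, 0.145], [0.522, 0.009, 0.171]]
[ 2.2679724e-02  9.9974281e-01  5.1992932e+02 -1.0300467e+01]
handle 463 ((563.2904052734375, 61.162445068359375), (241.8094482421875, 26.095077514648438), 5.074465751647949) 0.12079078026351624
yel eye 63 [[0.428, -0.639, 0.141], [0.458, 0.052, 0.164], [0.473, 0.057, 0.441]]
plate 2098 ((512.1862182617188, 261.6893005371094), (368.8299560546875, 521.3271484375), 4.384904861450195)
[0.662 0.009 0.01 ]
[0.345 0.012 0.01 ]
[0.346 0.098 0.01 ]
```

```bash
cat >> h.py <<'E'
from rig import get_state
from scipy.spatial.transform import Rotation as Ro
def pose():
    s=get_state();q=s['ee_rot'];R=Ro.from_quat([q[1],q[2],q[3],q[0]]).as_matrix();return s,s['position'],R
def goto(p,yaw=None):
    """units (shift, turn) to reach world p, tool x yaw in deg"""
    s,x,R=pose();y0=np.degrees(np.arctan2(R[1,0],R[0,0]))
    t=0 if yaw is None else (y0-yaw+180)%360-180
    print("pos",x.round(4),"yaw",y0.round(2),"t",s['clock'],"F",s['contact_force'].round(1),"w",round(s['width'],4),"-> units",((R.T@(np.array(p)-x))/.025).round(3),"turn",round(t/6,3), "rows>=",np.linalg.norm(np.array(p)-x)/.0417,abs(t)/7.16)
E
python3 - <<'E'
from h import *
print(unproj("top",250,222.5,.13),unproj("top",362-8,229,.0045),unproj("top",280/8*0+345+(370-280)/8,205+ 170/8,.0045))
goto((.640,.024,.2525),5.5)
E
```

```text
[0.51323734 0.05236428 0.13      ] [ 0.50061237 -0.21254066  0.0045    ] [ 0.50809914 -0.21901295  0.0045    ]
pos [ 0.2467 -0.5189  0.2525] yaw 25.43 t 0.1 F [-0.2 -0.2 -0.3] w 0.0854 -> units [ 23.531 -12.857   0.027] turn 3.322 rows>= 16.075457819684026 2.7833810289880803
```

Request:
{"name": "drive_tool", "arguments": {
  "rows": [
    [1.4,-0.8,0,0.4],
    [2.9,-1.6,0,0.8],
    [4.4,-2.4,0,1.2],
    [5.9,-3.2,0,1.6],
    [7.4,-4.0,0,2.0],
    [8.9,-4.9,0,2.5],
    [10.4,-5.7,0,2.9],
    [11.8,-6.4,0,3.3]
  ],
  "grip": 0,
  "newtons": 40
}}

```text
clock: 0.77
position: [0.4427, -0.249, 0.2531]
ee_rot: [-0.0, 0.999, 0.048, -0.0]
contact_force: [0.5, -0.4, -0.5]
width: 0.0001
gripper_force: 0.0
```

```bash
python3 -c "
from h import *
goto((.640,.024,.2525),5.5)"
```

```text
pos [ 0.4427 -0.249   0.2531] yaw 5.49 t 0.7667 F [ 0.5 -0.4 -0.5] w 0.0001 -> units [  8.899 -10.114   0.023] turn -0.002 rows>= 8.076508257014613 0.0014069595238356287
```

Request:
{"name": "drive_tool", "arguments": {
  "rows": [
    [1.1,-1.2,0,0],
    [2.2,-2.5,0,0],
    [3.3,-3.8,0,0],
    [4.4,-5.0,0,0],
    [5.5,-6.3,0,0],
    [6.6,-7.6,0,0],
    [7.8,-8.9,0,0],
    [8.9,-10.1,0,0]
  ]
}}

```text
clock: 1.43
position: [0.637, 0.0207, 0.2528]
ee_rot: [0.0, 0.999, 0.049, -0.0]
contact_force: [0.6, -1.1, 0.6]
width: -0.0001
gripper_force: 0.0
```

Request:
{"name": "drive_tool", "arguments": {
  "rows": [
    [0,0,1,0],
    [0,0,2.2,0],
    [0,0,3.4,0],
    [0,0,4.4,0],
    [0,0,4.8,0],
    [0,0,4.8,0],
    [0,-0.3,4.8,0],
    [0,-0.5,4.8,0]
  ]
}}

```text
clock: 2.1
position: [0.6365, 0.0315, 0.135]
ee_rot: [-0.0, 0.999, 0.049, 0.002]
contact_force: [0.4, -0.5, -0.6]
width: -0.0003
gripper_force: 0.0
```

Run:
```python
from h import *
goto((.640,.0247,.133),5.5)
c=eyes.camera_info("wrist");im,d=eyes.get_image("wrist");cv2.imwrite("pics/w1.png",im[:,:,::-1])
for k in range(1,9):
    f=np.radians(6*k);print(k,round((.12*np.cos(f)+.027*np.sin(f)-.12)/.025,2),round((-.12*np.sin(f)+.027*np.cos(f)-.027)/.025,2))
```

```text
pos [0.6365 0.0315 0.135 ] yaw 5.59 t 2.1 F [ 0.4 -0.5 -0.6] w -0.0003 -> units [0.115 0.284 0.082] turn 0.014 rows>= 0.18979702522695974 0.011968184173231046
1 0.09 -0.51
2 0.12 -1.02
3 0.1 -1.54
4 0.02 -2.05
5 -0.1 -2.54
6 -0.28 -3.03
7 -0.51 -3.49
8 -0.79 -3.92
```

View pics/w1.png

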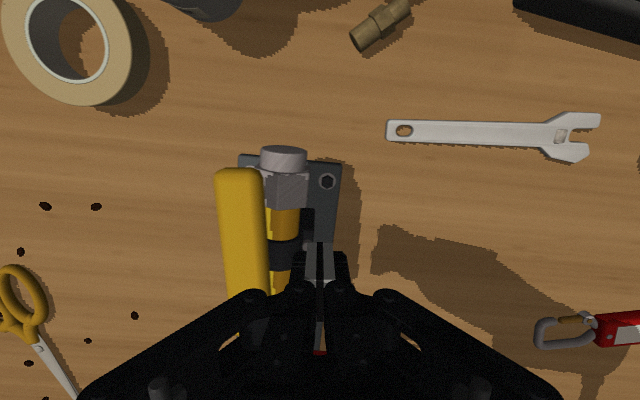

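The wrist view shows the closed fingers (320,250) just to the right of the yellow handle (right edge column 268), at the handle's middle; clear to push left.

Request:
{"name": "drive_tool", "arguments": {
  "rows": [
    [0,-0.3,0.1,0],
    [0.09,-0.81,0.1,-1],
    [0.12,-1.32,0.1,-2],
    [0.1,-1.84,0.1,-3],
    [0.02,-2.35,0.1,-4],
    [-0.1,-2.84,0.1,-5],
    [-0.28,-3.33,0.1,-6],
    [-0.51,-3.79,0.1,-7]
  ]
}}

```text
clock: 2.82
position: [0.6154, 0.1251, 0.1324]
ee_rot: [0.001, 0.914, 0.406, 0.003]
contact_force: [2.7, -0.5, -1.1]
width: 0.0
gripper_force: 1.2
```

Run:
```python
from h import *
goto((.640,.0247,.133),90)
im,d=eyes.get_image("top");cv2.imwrite("pics/t1.png",im[:,:,::-1]);P=cloud("top",im,d)
hsv=cv2.cvtColor(im,cv2.COLOR_RGB2HSV);H,S,V=[hsv[...,i].astype(int) for i in range(3)]
m=(H>20)&(H<32)&(S>150)&(V>110)&(P[...,2]>.108)&(P[...,2]<.13);m[:150]=0;m[300:]=0;m[:,:160]=0;m[:,320:]=0
print(m.sum(),rect(P[m]))
m=(H>20)&(H<32)&(S>150)&(V>110)&(P[...,2]>.14)&(P[...,2]<.18);m[:150]=0;m[300:]=0;m[:,:160]=0;m[:,320:]=0
print(m.sum(),rect(P[m]))
```

```text
pos [0.6154 0.1251 0.1324] yaw 47.94 t 2.8167 F [ 2.7 -0.5 -1.1] w 0.0 -> units [-2.322  3.422 -0.02 ] turn -7.011 rows>= 2.4793442158162904 5.874821940006375
159 ((542.468505859375, 86.03269958496094), (153.65969848632812, 21.372962951660156), 44.63016891479492)
40 ((517.7893676757812, 61.52324676513672), (196.35153198242188, 9.901156425476074), 44.869327545166016)
```

Run:
```python
from h import *
s,x,R=pose();h=np.array([.516,.057])
for k in range(1,9):
    f=np.radians(6*k);v=x[:2]-h;p=h+[v[0]*np.cos(f)-v[1]*np.sin(f),v[0]*np.sin(f)+v[1]*np.cos(f)]
    print(k,((R.T@np.r_[p-x[:2],0])/.025).round(2),p.round(4))
```

```text
1 [ 0.08 -0.5  -0.  ] [0.6053 0.137 ]
2 [ 0.11 -1.   -0.  ] [0.5964 0.1459]
3 [ 0.09 -1.5  -0.  ] [0.5867 0.1538]
4 [ 0.01 -1.99 -0.  ] [0.5762 0.1607]
5 [-0.12 -2.48 -0.  ] [0.565  0.1664]
6 [-0.29 -2.95 -0.  ] [0.5533 0.1709]
7 [-0.52 -3.4  -0.01] [0.5412 0.1742]
8 [-0.79 -3.82 -0.01] [0.5288 0.1762]
```

Request:
{"name": "drive_tool", "arguments": {
  "rows": [
    [0.08,-0.5,0,-1],
    [0.11,-1.0,0,-2],
    [0.09,-1.5,0,-3],
    [0.01,-2.0,0,-4],
    [-0.12,-2.48,0,-5],
    [-0.29,-2.95,0,-6],
    [-0.45,-3.25,0,-6.6],
    [-0.52,-3.4,0,-7]
  ]
}}

```text
clock: 3.53
position: [0.5422, 0.173, 0.1323]
ee_rot: [0.001, 0.709, 0.705, 0.002]
contact_force: [2.1, 0.6, -0.6]
width: -0.0003
gripper_force: 2.8
```

```bash
cat > lev.py <<'E'
from h import *
goto((.5375,.1755,.133),90)
im,d=eyes.get_image("top");P=cloud("top",im,d)
hsv=cv2.cvtColor(im,cv2.COLOR_RGB2HSV);H,S,V=[hsv[...,i].astype(int) for i in range(3)]
m=(H>20)&(H<32)&(S>150)&(V>110)&(P[...,2]>.108)&(P[...,2]<.13);m[:150]=0;m[300:]=0;m[:,:160]=0;m[:,320:]=0
print(m.sum(),rect(P[m]))
m=(H>20)&(H<32)&(S>150)&(V>110)&(P[...,2]>.14)&(P[...,2]<.18);m[:150]=0;m[300:]=0;m[:,:160]=0;m[:,320:]=0
print(m.sum(),rect(P[m]))
E
python3 lev.py
```

```text
pos [0.5422 0.173  0.1323] yaw 89.69 t 3.5333 F [ 2.1  0.6 -0.6] w -0.0003 -> units [ 0.1   -0.189 -0.031] turn -0.052 rows>= 0.12917144911600545 0.043367106900142914
155 ((516.9549560546875, 104.83424377441406), (19.89337730407715, 228.4503173828125), 1.8776484727859497)
40 ((515.382568359375, 61.606502532958984), (12.337169647216797, 193.79531860351562), 1.4650218486785889)
```

Request:
{"name": "drive_tool", "arguments": {
  "rows": [
    [0,-0.06,0,0],
    [0,-0.12,0,0],
    [0,-0.18,0,0],
    [0,-0.24,0,0],
    [0,-0.28,0,0],
    [0,-0.3,0,0],
    [0,-0.3,0,0],
    [0,-0.3,0,0]
  ]
}}

```text
clock: 4.25
position: [0.5418, 0.1726, 0.1326]
ee_rot: [0.005, 0.71, 0.704, 0.007]
contact_force: [13.6, 1.3, -4.4]
width: -0.0003
gripper_force: 6.3
```

```bash
python3 lev.py
```

```text
pos [0.5418 0.1726 0.1326] yaw 89.47 t 4.25 F [13.6  1.3 -4.4] w -0.0003 -> units [ 0.115 -0.171 -0.019] turn -0.089 rows>= 0.12403434320958809 0.07430425557896236
154 ((513.8749389648438, 105.6917724609375), (226.0708465576172, 20.047218322753906), 88.88629913330078)
42 ((515.2757568359375, 61.4091796875), (14.239983558654785, 193.06639099121094), 2.3613619804382324)
```

Request:
{"name": "drive_tool", "arguments": {
  "rows": [
    [0,0.4,0,0],
    [0,1.2,0,0],
    [0,1.6,-1,0],
    [0,1.6,-2.2,0],
    [0,1.6,-3.4,0],
    [0,1.6,-4.4,0],
    [0,1.6,-4.8,0],
    [0,1.6,-4.8,0]
  ],
  "grip": 0
}}

```text
clock: 4.97
position: [0.5753, 0.1715, 0.2534]
ee_rot: [0.001, 0.71, 0.704, 0.002]
contact_force: [0.5, 0.2, -0.3]
width: 0.0001
gripper_force: 0.0
```

```bash
python3 -c "
from h import *
goto((.518,-.307,.2525),102.3)"
```

```text
pos [0.5753 0.1715 0.2534] yaw 89.55 t 4.9667 F [ 0.5  0.2 -0.3] w 0.0001 -> units [-1.9157e+01 -2.1410e+00  1.8000e-02] turn -2.125 rows>= 11.556741029843787 1.780320081311339
```

Request:
{"name": "drive_tool", "arguments": {
  "rows": [
    [-1.5,-0.2,0,-0.4],
    [-3.0,-0.4,0,-0.8],
    [-4.5,-0.5,0,-1.2],
    [-6.0,-0.7,0,-1.6],
    [-7.5,-0.9,0,-2.1],
    [-9.0,-1.1,0,-2.1],
    [-10.5,-1.2,0,-2.1],
    [-12,-1.3,0,-2.1]
  ],
  "grip": 60
}}

```text
clock: 5.63
position: [0.5377, -0.1295, 0.2485]
ee_rot: [-0.002, 0.628, 0.778, -0.001]
contact_force: [-0.2, 1.4, -0.5]
width: 0.06
gripper_force: 0.0
```

```bash
python3 -c "
from h import *
goto((.518,-.307,.15),102.3)"
```

```text
pos [ 0.5377 -0.1295  0.2485] yaw 102.18 t 5.6333 F [-0.2  1.4 -0.5] w 0.06 -> units [-6.784 -2.251  3.932] turn -0.02 rows>= 4.890780598169822 0.01717708240664563
```

Request:
{"name": "drive_tool", "arguments": {
  "rows": [
    [-1.2,-0.4,0.2,0],
    [-2.4,-0.8,0.6,0],
    [-3.6,-1.2,1.2,0],
    [-4.8,-1.6,2.0,0],
    [-5.9,-2.0,2.8,0],
    [-6.8,-2.3,3.5,0],
    [-6.8,-2.3,3.8,0],
    [-6.8,-2.3,3.8,0]
  ]
}}

```text
clock: 6.3
position: [0.5167, -0.3059, 0.1512]
ee_rot: [-0.005, 0.629, 0.777, -0.0]
contact_force: [0.6, 0.7, -0.6]
width: 0.0606
gripper_force: 0.0
```

Run:
```python
from h import *
goto((.518,-.307,.15),102.3)
c=eyes.camera_info("wrist");im,d=eyes.get_image("wrist");cv2.imwrite("pics/w2.png",im[:,:,::-1]);np.savez("w2.npz",im=im,d=d,**c)
```

```text
pos [ 0.5167 -0.3059  0.1512] yaw 102.04 t 6.3 F [ 0.6  0.7 -0.6] w 0.0606 -> units [-0.054  0.041  0.047] turn -0.043 rows>= 0.049331937388264545 0.03609846784849811
```

View pics/w2.png

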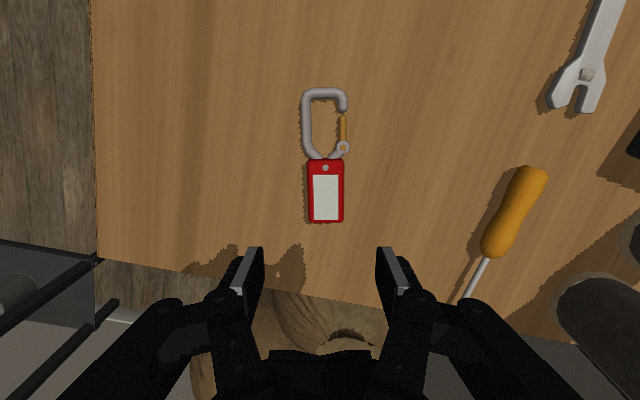

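The wrist view shows the grip's corners near (307,158), (344,159), (344,222), (308,222), the bowl top at row 88, the gate right at column 344.

Run:
```python
from h import *
w=np.load("w2.npz");c={k:w[k] for k in('fx','fy','cx','cy','R','t')};im=w['im']
P=cloud("wrist",im,w['d'],c)
hsv=cv2.cvtColor(im,cv2.COLOR_RGB2HSV).astype(int);H,S,V=hsv[...,0],hsv[...,1],hsv[...,2]
m=((H<6)|(H>174))&(S>150)&(V>60);m[:140]=0;m[240:]=0;m[:,:290]=0;m[:,360:]=0
print(cv2.minAreaRect(np.argwhere(m)[:,::-1].astype(np.float32)))
q=P[m&(P[...,2]>.012)];print("depth rect",rect(q),np.median(q[:,2]))
f=lambda u,v,z:unproj("wrist",u,v,z,c)
cs=[f(*p,.016) for p in[(307,158),(344,159),(344,222),(308,222)]]
print(np.mean(cs,0),[x.round(4) for x in cs])
a=(cs[0]+cs[1])/2-(cs[2]+cs[3])/2;print("yaw",np.degrees(np.arctan2(a[1],a[0])),np.linalg.norm(a),np.linalg.norm(cs[0]-cs[1]))
print("bowl outer",f(326,88,.0045),"spine outer",f(303,125,.0045),"gate",f(344,130,.0045))
```

```text
((325.0, 190.0), (64.0, 36.0), 90.0)
depth rect ((514.2667846679688, -278.997314453125), (33.32674789428711, 112.99349212646484), 13.507095336914062) 0.015561300844624305
[ 0.5206791  -0.30330839  0.016     ] [array([ 0.4978, -0.2765,  0.016 ]), array([ 0.53  , -0.2705,  0.016 ]), array([ 0.5442, -0.3295,  0.016 ]), array([ 0.5107, -0.3367,  0.016 ])]
yaw 102.8526644163117 0.061115871556556844 0.03276476487201208
bowl outer [ 0.50179965 -0.21587769  0.0045    ] spine outer [ 0.48840596 -0.25040182  0.0045    ] gate [ 0.52519318 -0.24701243  0.0045    ]
```

```bash
python3 -c "
from h import *
goto((.5205,-.3035,.026),102.3)"
```

```text
pos [ 0.5177 -0.3054  0.153 ] yaw 102.13 t 6.35 F [0.6 0.6 0.1] w 0.0601 -> units [0.023 0.144 5.079] turn -0.029 rows>= 3.0461675648614346 0.0241621941946634
```

Request:
{"name": "drive_tool", "arguments": {
  "rows": [
    [0,0.14,1.0,0],
    [0,0.14,2.1,0],
    [0,0.14,3.2,0],
    [0,0.14,4.0,0],
    [0,0.14,4.6,0],
    [0,0.14,4.9,0],
    [0,0.14,5.05,0],
    [0,0.14,5.05,0]
  ]
}}

```text
clock: 7.02
position: [0.5232, -0.3049, 0.0296]
ee_rot: [-0.0, 0.627, 0.779, 0.0]
contact_force: [-0.4, 0.2, 0.3]
width: 0.0602
gripper_force: 0.0
```

Request:
{"name": "drive_tool", "arguments": {
  "rows": [
    [0,0,0,0],
    [0,0,0,0],
    [0,0,0,0],
    [0,0,0,0],
    [0,0,0,0],
    [0,0,0,0],
    [0,0,0,0],
    [0,0,0,0]
  ],
  "grip": 25,
  "newtons": 60
}}

```text
clock: 7.68
position: [0.5237, -0.3063, 0.0313]
ee_rot: [0.001, 0.628, 0.778, 0.0]
contact_force: [-1.4, 1.4, 5.5]
width: 0.032
gripper_force: 59.9
```

Request:
{"name": "drive_tool", "arguments": {
  "rows": [
    [0,0,-0.5,0],
    [0,0,-1.2,0],
    [0,0,-2.2,0],
    [0,0,-3.4,0],
    [0,0,-4.6,0],
    [0,0,-5.6,0],
    [0,0,-6.2,0],
    [0,0,-6.2,0]
  ]
}}

```text
clock: 8.35
position: [0.5249, -0.3072, 0.1891]
ee_rot: [0.005, 0.628, 0.778, 0.0]
contact_force: [-0.2, -0.3, -0.5]
width: 0.0319
gripper_force: 59.9
```

Run:
```python
from h import *
goto((.46,-.153+.058,.185),90)
c=eyes.camera_info("wrist");im,d=eyes.get_image("wrist");cv2.imwrite("pics/w3.png",im[:,:,::-1]);np.savez("w3.npz",im=im,d=d,**c)
im,d=eyes.get_image("top");cv2.imwrite("pics/t3.png",im[:,:,::-1]);np.save("t3.npy",d)
im,d=eyes.get_image("side");cv2.imwrite("pics/s3.png",im[:,:,::-1]);np.save("s3.npy",d)
```

```text
pos [ 0.5249 -0.3072  0.1891] yaw 102.22 t 8.35 F [-0.2 -0.3 -0.5] w 0.0319 -> units [ 8.847 -0.741  0.1  ] turn 2.037 rows>= 5.322729699612797 1.7066760782477852
```

View pics/w3.png

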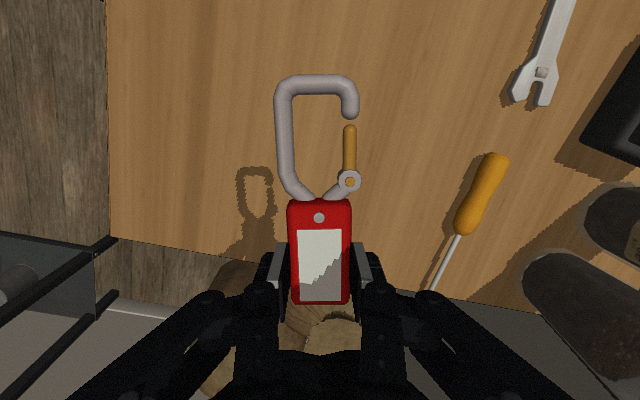

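The wrist view shows the hook held well: spine column 282, bowl row 83, nose tip (351,115), gate tip (350,128), gate hinge (349,181), grip 288–351.

Run:
```python
from h import *
s,x,R=pose()
w=np.load("w3.npz");c={k:w[k] for k in('fx','fy','cx','cy','R','t')}
P=cloud("wrist",w['im'],w['d'],c)
for n,u,v in[("spine",282,140),("spine2",284,110),("bowl",318,83),("bowl2",335,83),("nose",351,110),("gatetip",350,128),("gatemid",350,150),("hinge",349,181),("grip tr",345,206),("grip tl",294,206),("panel",310,250),("panelR",340,240)]:
    q=np.median(P[v-1:v+2,u-1:u+2].reshape(-1,3),0);print(n,q.round(4),"tool mm",((q-x)@R*1000).round(1))
# edges
f=lambda u,v,z:((unproj("wrist",u,v,z,c)-x)@R*1000).round(1)
zb=np.median(P[139:142,281:284,2]);print(zb)
print("spine outer",f(275,140,zb-.0045),"nose tip",f(351,118,zb-.0045),"bowl outer",f(318,74,zb-.0045),"gate tip",f(350,124,zb-.0045),"gate outer",f(356,150,zb-.0045))
```

```text
spine [ 0.4932 -0.2491  0.1664] tool mm [ 61.1 -16.5  17.3]
spine2 [ 0.4916 -0.2351  0.1661] tool mm [ 75.1 -15.1  17.6]
bowl [ 0.5048 -0.2202  0.1659] tool mm [86.9  0.9 17.8]
bowl2 [ 0.5124 -0.2186  0.1658] tool mm [86.9  8.7 17.8]
nose [ 0.5223 -0.2285  0.1662] tool mm [75.1 16.3 17.5]
gatetip [ 0.5242 -0.2368  0.1643] tool mm [66.6 16.4 19.3]
gatemid [ 0.5267 -0.247   0.165 ] tool mm [56.  16.7 18.6]
hinge [ 0.5296 -0.262   0.1677] tool mm [40.8 16.3 15.9]
grip tr [ 0.5301 -0.2741  0.1722] tool mm [28.8 14.2 11.3]
grip tl [ 0.5051 -0.2793  0.1718] tool mm [ 29.  -11.2  11.8]
panel [ 0.5178 -0.3008  0.1744] tool mm [ 5.3 -3.4  9.2]
panelR [ 0.5317 -0.2916  0.1748] tool mm [11.4 12.1  8.7]
0.16637028144723937
spine outer [ 60.5 -20.5  21.8] nose tip [71.1 17.  21.8] bowl outer [90.9  1.  21.8] gate tip [68.2 16.6 21.8] gate outer [55.4 20.1 21.7]
```

```bash
python3 -c "
from h import *
goto((.455,-.095,.180),90)"
```

```text
pos [ 0.5223 -0.3053  0.1836] yaw 102.22 t 8.5 F [-1.2  0.4 -1.5] w 0.0318 -> units [ 8.791 -0.85   0.154] turn 2.037 rows>= 5.295953388854807 1.7066585887887689
```

Request:
{"name": "drive_tool", "arguments": {
  "rows": [
    [1.2,-0.1,0,0.3],
    [2.4,-0.2,0,0.6],
    [3.7,-0.3,0,1.0],
    [5.0,-0.45,0,1.4],
    [6.3,-0.6,0,1.8],
    [7.6,-0.7,0,2.0],
    [8.5,-0.8,0,2.0],
    [8.8,-0.85,0,2.0]
  ]
}}

```text
clock: 9.17
position: [0.4524, -0.0917, 0.1826]
ee_rot: [-0.003, 0.705, 0.709, -0.001]
contact_force: [0.3, -0.6, -0.9]
width: 0.0315
gripper_force: 59.8
```

Request:
{"name": "drive_tool", "arguments": {
  "rows": [
    [0,0,0,0],
    [0,0,0,0],
    [0,0,0,0],
    [0,0,0,0],
    [0,0,0,0],
    [0,0,0,0],
    [0,0,0,0],
    [0,0,0,0]
  ]
}}

```text
clock: 9.83
position: [0.4557, -0.0956, 0.1845]
ee_rot: [0.0, 0.706, 0.708, -0.0]
contact_force: [-0.0, 0.7, -1.8]
width: 0.0319
gripper_force: 59.8
```

Run:
```python
from h import *
for i in range(2):
    s,x,R=pose();c=eyes.camera_info("wrist");im,d=eyes.get_image("wrist");print(x.round(4))
    c2=eyes.camera_info("wrist");print(((c['R'].T@-c['t']-x)@R).round(4))
cv2.imwrite("pics/w4.png",im[:,:,::-1]);np.savez("w4.npz",im=im,d=d,x=x,RR=R,**c)
im,d=eyes.get_image("top");cv2.imwrite("pics/t4.png",im[:,:,::-1]);np.save("t4.npy",d)
im,d=eyes.get_image("side");cv2.imwrite("pics/s4.png",im[:,:,::-1]);np.save("s4.npy",d)
goto((.455,-.095,.180),90)
```

```text
[ 0.4557 -0.0956  0.1845]
[ 0.084  -0.0008 -0.1206]
[ 0.4557 -0.0955  0.1845]
[ 0.084  -0.0008 -0.1206]
pos [ 0.4556 -0.0953  0.1846] yaw 90.22 t 10.0333 F [-0.2 -0.8 -0.4] w 0.0317 -> units [ 0.013 -0.026  0.183] turn 0.037 rows>= 0.11123376710157296 0.03132089604886309
```

View pics/w4.png

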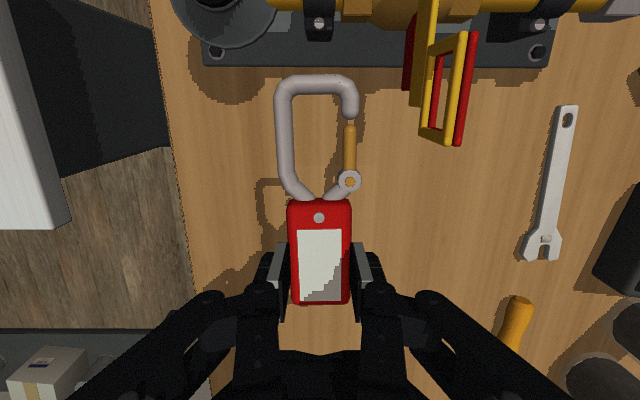

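The view shows the shut lever's yellow eye against the red eye, outer upright bar running (420,135)–(460,145), hook gate at column 350, clear of it to the left.

Run:
```python
from h import *
w=np.load("w4.npz");c={k:w[k] for k in('fx','fy','cx','cy','R','t')};x=w['x'];R=w['RR']
im=w['im'];P=cloud("wrist",im,w['d'],c)
hsv=cv2.cvtColor(im,cv2.COLOR_RGB2HSV).astype(int);H,S,V=hsv[...,0],hsv[...,1],hsv[...,2]
reg=np.zeros((400,640),bool);reg[0:155,395:490]=1
Z=P[...,2]
for n,m in(("yel",(H>20)&(H<33)&(S>130)),("red",((H<7)|(H>173))&(S>130))):
    m=m&reg&(Z>.12)&(Z<.18);q=P[m];print(n,len(q))
    for a,b in((.162,.175),(.136,.163),(.125,.138)):
        k=q[(q[:,2]>a)&(q[:,2]<b)]
        if len(k):print(a,b,len(k),np.percentile(k,[2,10,50,90,98],axis=0).round(4).tolist())
    t=q[(q[:,2]>.160)]
    if len(t)>5:print("line",cv2.fitLine((t[:,:2]*1000).astype(np.float32),cv2.DIST_HUBER,0,.01,.01).ravel())
for n,u,v in[("spine",282,140),("bowl",318,83),("bowl2",335,83),("nose",351,107),("gatetip",350,128),("gatemid",350,150),("grip tr",345,206),("grip tl",294,206),("panel",310,250)]:
    q=np.median(P[v-1:v+2,u-1:u+2].reshape(-1,3),0);print(n,q.round(4),"tool mm",((q-x)@R*1000).round(1))
# top camera hub/eye check
im=cv2.imread("pics/t4.png");P=cloud("top",im,np.load("t4.npy"));hsv=cv2.cvtColor(im,cv2.COLOR_BGR2HSV).astype(int);H,S=hsv[...,0],hsv[...,1]
for n,m in(("yel",(H>20)&(H<33)&(S>130)),("red",((H<7)|(H>173))&(S>130))):
    m=m&(P[...,2]>.155)&(P[...,2]<.18)&(P[...,1]<.04)&(P[...,1]>-.06)&(abs(P[...,0]-.52)<.03);q=P[m];print(n,len(q),np.percentile(q,[3,50,97],axis=0).round(4).tolist() if len(q) else "")
```

```text
yel 1266
0.162 0.175 666 [[0.5118, -0.0316, 0.1649], [0.5124, -0.0283, 0.1683], [0.5138, -0.0081, 0.1698], [0.5149, 0.0099, 0.1707], [0.5154, 0.0128, 0.1711]]
0.136 0.163 193 [[0.5117, -0.0326, 0.136], [0.5119, -0.0297, 0.1362], [0.5131, -0.0112, 0.1371], [0.5144, 0.0115, 0.1574], [0.515, 0.0135, 0.1618]]
0.125 0.138 482 [[0.5118, -0.0272, 0.1264], [0.5122, -0.0228, 0.1299], [0.5138, 0.008, 0.1324], [0.515, 0.0307, 0.1365], [0.5154, 0.0341, 0.1371]]
line [ 1.2928998e-03  9.9999917e-01  5.1377802e+02 -8.6487970e+00]
red 1773
0.162 0.175 1155 [[0.5162, -0.0321, 0.1677], [0.5165, -0.0276, 0.1685], [0.5177, -0.0075, 0.1697], [0.5195, 0.0097, 0.1707], [0.5202, 0.0128, 0.1712]]
0.136 0.163 249 [[0.5165, -0.0282, 0.136], [0.5169, -0.0266, 0.1361], [0.5179, -0.0086, 0.1366], [0.5191, 0.0081, 0.1439], [0.5196, 0.0086, 0.1503]]
0.125 0.138 572 [[0.5162, -0.0272, 0.1333], [0.5166, -0.0243, 0.1344], [0.5178, -0.0086, 0.1357], [0.5196, 0.0054, 0.1367], [0.5201, 0.008, 0.1373]]
line [ 9.622135e-04 -9.999995e-01  5.177520e+02 -8.605805e+00]
spine [ 0.4367 -0.032   0.1623] tool mm [ 63.6 -18.7  22.2]
bowl [ 0.454  -0.0062  0.1617] tool mm [89.3 -1.3 22.8]
bowl2 [ 0.4618 -0.0062  0.1621] tool mm [89.3  6.4 22.4]
nose [ 0.4695 -0.0166  0.1623] tool mm [78.9 14.1 22.2]
gatetip [ 0.4695 -0.0264  0.1609] tool mm [69.1 14.1 23.6]
gatemid [ 0.4698 -0.037   0.161 ] tool mm [58.5 14.3 23.5]
grip tr [ 0.4677 -0.064   0.1675] tool mm [31.5 12.2 17. ]
grip tl [ 0.442  -0.0643  0.1672] tool mm [ 31.3 -13.6  17.3]
panel [ 0.45   -0.0879  0.17  ] tool mm [ 7.7 -5.6 14.5]
yel 0 
red 0
```

Request:
{"name": "drive_tool", "arguments": {
  "rows": [
    [0,0,0.1,0],
    [0,0,0.2,0],
    [0,0.2,0.3,0],
    [0,0.5,0.3,0],
    [0,0.8,0.3,0],
    [0,1.1,0.3,0],
    [0,1.3,0.3,0],
    [0,1.3,0.3,0]
  ]
}}

```text
clock: 10.7
position: [0.49, -0.0953, 0.1771]
ee_rot: [0.001, 0.706, 0.709, 0.0]
contact_force: [0.1, -0.3, -1.6]
width: 0.0319
gripper_force: 59.8
```

Request:
{"name": "drive_tool", "arguments": {
  "rows": [
    [0,0.1,0,0],
    [0,0.2,0,0],
    [0,0.3,0,0],
    [0,0.4,0,0],
    [0,0.5,0,0],
    [0,0.6,0,0],
    [0,0.65,0,0],
    [0,0.65,0,0]
  ]
}}

```text
clock: 11.37
position: [0.5036, -0.0948, 0.1767]
ee_rot: [-0.001, 0.706, 0.709, -0.001]
contact_force: [-4.4, -0.2, -1.1]
width: 0.0317
gripper_force: 60.0
```

```bash
cat > look.py <<'E'
from h import *
import sys
s,x,R=pose();c=eyes.camera_info("wrist");im,d=eyes.get_image("wrist")
print(x.round(4),s['contact_force'].round(1),s['clock'])
P=cloud("wrist",im,d,c)
for n,u,v in[("spine",282,140),("bowl",318,83),("gatemid",350,150),("hinge",349,181),("grip",320,206)]:
    q=np.median(P[v-1:v+2,u-1:u+2].reshape(-1,3),0);print(n,q.round(4),"tool mm",((q-x)@R*1000).round(1))
cv2.imwrite(sys.argv[1],cv2.resize(im[0:240,200:480,::-1],None,fx=2,fy=2))
E
python3 look.py pics/w5.png
```

```text
[ 0.5036 -0.0948  0.1767] [-4.4 -0.2 -1.1] 11.3667
spine [ 0.4844 -0.0312  0.1545] tool mm [ 63.6 -18.9  22.3]
bowl [ 0.5018 -0.0054  0.1548] tool mm [89.3 -1.3 21.9]
gatemid [ 0.5335 -0.063   0.0009] tool mm [ 31.6  30.5 175.7]
hinge [ 0.5175 -0.0513  0.155 ] tool mm [43.4 14.1 21.6]
grip [ 0.503  -0.0634  0.1595] tool mm [31.3 -0.4 17.2]
```

View pics/w5.png

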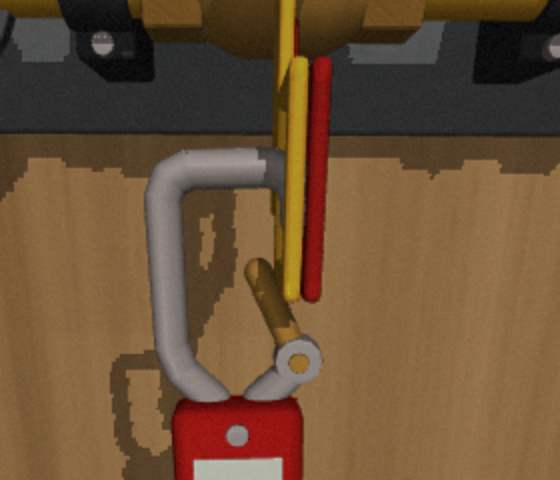

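The gate is swinging inward on the bar at the right height and place, nose tip beyond it. Continue.

Request:
{"name": "drive_tool", "arguments": {
  "rows": [
    [0,0.1,0,0],
    [0,0.2,0,0],
    [0,0.3,0,0],
    [0,0.4,0,0],
    [0,0.5,0,0],
    [0,0.6,0,0],
    [0,0.7,0,0],
    [0,0.75,0,0]
  ]
}}

```text
clock: 12.08
position: [0.5245, -0.096, 0.1774]
ee_rot: [0.002, 0.706, 0.708, 0.0]
contact_force: [-1.4, -4.6, -1.2]
width: 0.0318
gripper_force: 59.9
```

```bash
python3 look.py pics/w6.png
```

```text
[ 0.5245 -0.096   0.1774] [-1.4 -4.6 -1.2] 12.0833
spine [ 0.5054 -0.0327  0.1547] tool mm [ 63.5 -18.9  22.6]
bowl [ 0.5229 -0.0068  0.1545] tool mm [89.3 -1.3 22.8]
gatemid [ 0.5555 -0.065  -0.    ] tool mm [ 31.3  30.7 177.5]
hinge [ 0.5386 -0.0529  0.1558] tool mm [43.1 14.2 21.6]
grip [ 0.524  -0.0649  0.1599] tool mm [31.2 -0.4 17.4]
```

View pics/w6.png

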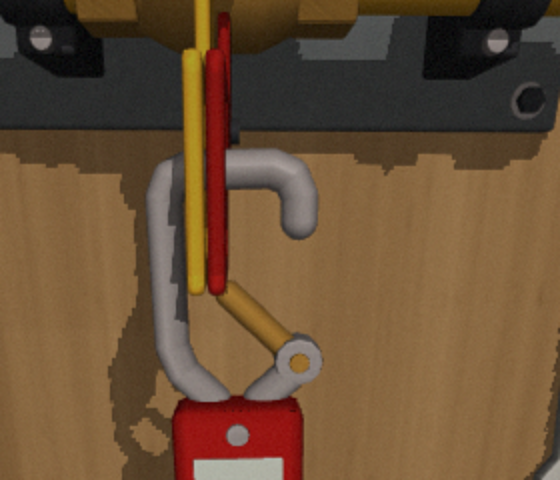

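The bar is deep, 2 mm from the spine, gate tip riding at the bar's outer edge (220,290). Now draw tail-first.

Request:
{"name": "drive_tool", "arguments": {
  "rows": [
    [-0.05,-0.05,0,0],
    [-0.12,-0.05,0,0],
    [-0.2,-0.05,0,0],
    [-0.28,-0.05,0,0],
    [-0.36,-0.05,0,0],
    [-0.44,-0.05,0,0],
    [-0.5,-0.05,0,0],
    [-0.5,-0.05,0,0]
  ]
}}

```text
clock: 12.8
position: [0.522, -0.1078, 0.177]
ee_rot: [0.0, 0.706, 0.708, 0.0]
contact_force: [-0.3, -0.4, -0.8]
width: 0.0318
gripper_force: 60.0
```

```bash
python3 look.py pics/w7.png
```

```text
[ 0.522  -0.1078  0.177 ] [-0.3 -0.4 -0.8] 12.8
spine [ 0.503  -0.0445  0.1541] tool mm [ 63.4 -18.8  22.9]
bowl [ 0.5204 -0.019   0.168 ] tool mm [88.9 -1.3  9. ]
gatemid [ 0.5363 -0.0493  0.1535] tool mm [58.5 14.5 23.5]
hinge [ 0.536  -0.0646  0.1559] tool mm [43.2 14.2 21.2]
grip [ 0.5215 -0.0764  0.1601] tool mm [31.4 -0.4 16.9]
```

View pics/w7.png

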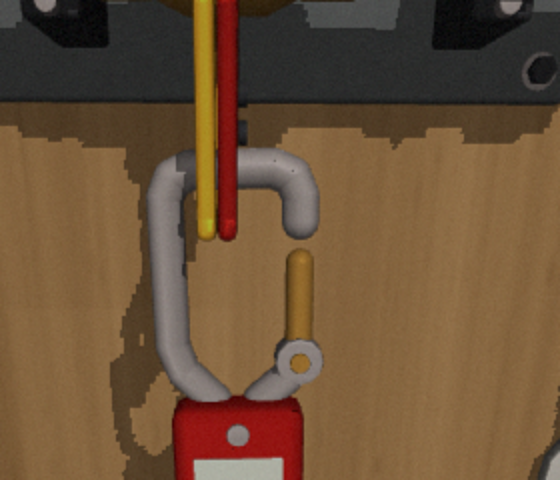

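The gate is shut (straight, (300,250)–(300,345)) and both bars are inside the pocket. Lower onto the bottom bar, then let go.

Request:
{"name": "drive_tool", "arguments": {
  "rows": [
    [0,0,0.05,0],
    [0,0,0.1,0],
    [0,0,0.15,0],
    [0,0,0.2,0],
    [0,0,0.25,0],
    [0,0,0.28,0],
    [0,0,0.28,0],
    [0,0,0.28,0]
  ]
}}

```text
clock: 13.52
position: [0.5219, -0.1075, 0.17]
ee_rot: [-0.0, 0.706, 0.709, -0.0]
contact_force: [-0.2, 0.5, -1.9]
width: 0.0319
gripper_force: 60.0
```

Request:
{"name": "drive_tool", "arguments": {
  "rows": [
    [0,0,0,0],
    [0,0,0,0],
    [0,0,0,0],
    [0,0,0,0],
    [0,0,0,0],
    [0,0,0,0],
    [0,0,0,0],
    [0,0,0,0]
  ],
  "grip": 60
}}

```text
clock: 14.18
position: [0.5219, -0.1075, 0.1701]
ee_rot: [0.0, 0.706, 0.708, -0.0]
contact_force: [-0.4, 0.3, 0.2]
width: 0.0603
gripper_force: 0.0
```

Request:
{"name": "drive_tool", "arguments": {
  "rows": [
    [0,0,-0.3,0],
    [0,0,-0.8,0],
    [0,0,-1.4,0],
    [-0.3,0,-2.0,0],
    [-0.8,0,-2.5,0],
    [-1.4,0,-3.0,0],
    [-2.0,0,-3.0,0],
    [-2.0,0,-3.0,0]
  ]
}}

```text
clock: 14.85
position: [0.523, -0.1601, 0.2467]
ee_rot: [0.002, 0.706, 0.708, -0.0]
contact_force: [-0.2, 0.4, -0.7]
width: 0.0605
gripper_force: 0.0
```

Request:
{"name": "drive_tool", "arguments": {
  "rows": [
    [0,0,0,0],
    [0,0,0,0],
    [0,0,0,0],
    [0,0,0,0],
    [0,0,0,0],
    [0,0,0,0],
    [0,0,0,0],
    [0,0,0,0]
  ]
}}

```text
clock: 15.52
position: [0.5221, -0.1573, 0.245]
ee_rot: [-0.0, 0.706, 0.709, -0.0]
contact_force: [0.6, -0.9, 0.3]
width: 0.0601
gripper_force: 0.0
```

Run:
```python
from h import *
im,d=eyes.get_image("side");a=cv2.resize(im[120:240,200:360,::-1],None,fx=4,fy=4,interpolation=cv2.INTER_CUBIC)
for i in range(4): eyes.get_image("top")
im2,d=eyes.get_image("side");print(np.abs(im2[120:240,200:360].astype(int)-im[120:240,200:360]).mean())
cv2.imwrite("pics/f.png",a)
w,_=eyes.get_image("wrist");cv2.imwrite("pics/f2.png",w[:,:,::-1]);print(get_state()['clock'])
```

```text
0.88
15.8667
```

View pics/f.png

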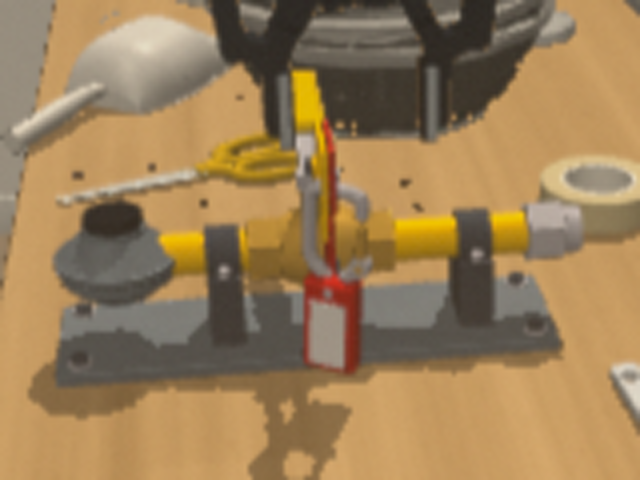

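The hook hangs through both eyes below (325,180), grip at (332,325), gate side to the right. Let it settle, then check motion and position.

Request:
{"name": "drive_tool", "arguments": {
  "rows": [
    [0,0,-0.3,0],
    [0,0,-0.6,0],
    [0,0,-1,0],
    [0,0,-1,0],
    [0,0,-1,0],
    [0,0,-1,0],
    [0,0,-1,0],
    [0,0,-1,0]
  ]
}}

```text
clock: 16.53
position: [0.5219, -0.1574, 0.2697]
ee_rot: [-0.0, 0.706, 0.708, -0.0]
contact_force: [0.1, 0.7, 0.2]
width: 0.0602
gripper_force: 0.0
```

Request:
{"name": "drive_tool", "arguments": {
  "rows": [
    [0,0,0,0],
    [0,0,0,0],
    [0,0,0,0],
    [0,0,0,0],
    [0,0,0,0],
    [0,0,0,0],
    [0,0,0,0],
    [0,0,0,0]
  ]
}}

```text
clock: 17.2
position: [0.5221, -0.1575, 0.2701]
ee_rot: [0.0, 0.706, 0.709, -0.0]
contact_force: [-0.4, 1.0, -0.1]
width: 0.06
gripper_force: 0.0
```

Request:
{"name": "drive_tool", "arguments": {
  "rows": [
    [0,0,0,0],
    [0,0,0,0],
    [0,0,0,0],
    [0,0,0,0],
    [0,0,0,0],
    [0,0,0,0],
    [0,0,0,0],
    [0,0,0,0]
  ]
}}

```text
clock: 17.87
position: [0.5221, -0.1575, 0.2701]
ee_rot: [0.0, 0.706, 0.709, -0.0]
contact_force: [0.8, 0.1, 0.5]
width: 0.0603
gripper_force: 0.0
```

Request:
{"name": "drive_tool", "arguments": {
  "rows": [
    [0,0,0,0],
    [0,0,0,0],
    [0,0,0,0],
    [0,0,0,0],
    [0,0,0,0],
    [0,0,0,0],
    [0,0,0,0],
    [0,0,0,0]
  ]
}}

```text
clock: 18.53
position: [0.5221, -0.1575, 0.27]
ee_rot: [0.0, 0.706, 0.708, -0.0]
contact_force: [0.0, 0.4, -0.3]
width: 0.0602
gripper_force: 0.0
```

```bash
python3 - <<'E'
from h import *
for i in range(6):
    im,d=eyes.get_image("side");P=cloud("side",im,d)
    hsv=cv2.cvtColor(im,cv2.COLOR_RGB2HSV).astype(int);H,S=hsv[...,0],hsv[...,1]
    m=((H<7)|(H>173))&(S>130);m[:185]=0;m[216:]=0;m[:,:265]=0;m[:,300:]=0
    a=np.argwhere(m).mean(0);print(a.round(2),np.median(P[m],0).round(4))
    eyes.get_image("top")
n=lambda u,v:np.median(P[v-1:v+2,u-1:u+2].reshape(-1,3),0).round(4)
print("panel",n(282,203),"spine",n(277,175))
E
python3 lev.py
```

```text
[196.76 283.64] [ 0.524  -0.0297  0.0739]
[196.75 283.64] [ 0.5239 -0.0291  0.0741]
[196.68 283.6 ] [ 0.5238 -0.0298  0.0741]
[196.8 283.6] [ 0.5239 -0.0298  0.0735]
[196.59 283.53] [ 0.5239 -0.0297  0.0743]
[196.81 283.6 ] [ 0.5238 -0.0291  0.0736]
panel [ 0.5162 -0.0283  0.0512] spine [ 0.5079 -0.0178  0.119 ]
pos [ 0.5221 -0.1575  0.2701] yaw 90.23 t 19.1333 F [-0.4  0.8 -0.1] w 0.0601 -> units [13.319  0.667  5.481] turn 0.038 rows>= 8.643965130335298 0.03152059656821441
363 ((513.850341796875, 106.08712005615234), (226.48272705078125, 20.232824325561523), 88.81123352050781)
18 ((513.325927734375, -3.65061092376709), (25.923627853393555, 2.6287143230438232), 89.711669921875)
```

```bash
python3 -c "
from rig import order
print(order.sign_off())"
```

```text
the job is handed in; nothing more can be done
None
```

The gas lever is fully shut and the snap hook hangs at rest through both lock eyes, with its gate closed and the gripper clear. The wrench and screwdriver were not touched, and I handed the job in at about 19 s; the sign-off gave no verdict.

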